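Vent the pressure pot and take off its filler cap, whichever way it is threaded

ROBOT

A 6-joint arm with a two-finger parallel gripper is mounted at the origin on the work surface. World frame = base frame: x ahead of the robot, y to its left, z up, the work surface at z = 0. Lengths are in mm, angles in degrees, forces in N, time in s.
With the tool pointing down it reaches from about 350 to 850 mm from the base axis. Payload 8.1 kg.
Tool frame: the origin (TCP) lies between the finger pads, 19 mm behind the fingertips; this is the grasp point; z points along the fingers, y is the line along which they close (so a half turn about z gives the same grasp; the last joint's range is limited). The gripper opens to 85 mm and grips with 20 to 120 N. Pads are 22 mm wide; open, the fingers measure 114 mm over their backs; the gripper's body (76 mm by 85 mm) begins 54 mm behind the grasp point. The pads swing forward as they close: fully open they stand 13 mm farther back than shut.
Start: joints at [-70.497, 7.471, 85.268, -0, 87.261, -4.893], TCP at [247.85, -546.421, 249.992] pointing down, gripper open.
Joint ranges: [-169.43, 169.43], [-51.17, 129.36], [1.28, 143.12], [-76.62, 256.62], [0, 156.53], [-152.29, 152.29]. Speed limits (degrees/s): [136.94, 136.94, 159.86, 180, 180, 180].

INTERFACE

Orientations are given as [roll, pitch, yaw] about the fixed x, y, z axes, in that order (R = Rz(yaw) Ry(pitch) Rx(roll)).
In Python, from bench import sense, snapshot, camera_params, hand_in, masks_of, pinpoint gives the robot as it stands.
- The arm moves only by the tool step_arm, never from a script. Its argument "targets" is a list of rows, each an object with "angular": the turn, a rotation vector about the tool's x, y, z scaled (see below), a list of three; "dp": the shift along the tool's x, y, z scaled (see below), a list of three; "fingers": the closure, from 0 (fully open) to 1 (shut). A call has exactly 8 rows; each row is the pose to reach, as a shift and turn from the pose commanded when the call began, along the tool's axes at that moment, turning the shorter way round; what a row does not reach only later rows make up. The controller multiplies each number of a shift by 0.2 m and each number of a turn by 180 degrees. A row lasts 1/8 s, in which the tool goes at most 62.5 mm and 10.7 degrees, less where a joint would pass 70% of its speed; a pose out of reach is approached as far as the arm can. A call with a number of a shift or a turn outside -1 to 1 is refused whole. A call with a gripper value outside its range is refused whole. The fingers move at their own pace and stop on an object; "newtons" is the grip in N (left out, the last holds). Time passes only in rows, so rows that repeat a pose let the fingers close, or fill a call up. It gives the time, the measured TCP pose, the force, the opening and the grip force at its end, in the units of the state.
- sense(): the state, without advancing time (a new reading comes with each control period).
- snapshot(name): name is "side" or "top"; returns the picture (400x640x3 uint8, blue, green, red); there is no depth.
- camera_params(name): a dict with "vfov" (degrees; the focal length in pixels is half the picture's height over the tangent of half this angle, whatever the lens; pixels are square), "cx", "cy" (the principal point, pixels), "D" ([k1, k2, p1, p2, k3] as OpenCV has them; the pictures are not rectified), "R" (3x3) and "t" (3): a world point X has camera coordinates R X + t. Camera axes: x right, y down, z forward; pixel columns grow to the right and rows downward; lengths in mm; the calibration is good to about 2 mm. A picture is of the moment at which its call begins. camera_params takes no time and is no camera call.
- hand_in(): hands the job in; it is judged then, once.
Trained networks look in the newest picture that a camera, given by its name, has taken for a name from the list of things; names that differ only in an ending like _2 or _b are one class to them, and where a whole thing is asked for, a point or a joint stands for the part that bears it (a point fixed in the world has none). Each returns a list of dicts, best first, with "conf" (0 to 1); they miss things now and then, are a little off and sometimes report something else, mostly with a low value. They report only what shows in the picture. A call takes as long as a camera call. They do not tell look-alikes from the thing itself.
- masks_of(camera, label): "pixels" (400x640 bool, what is visible of it) and "at" ([column, row] in pixels, amid what is visible of it).
- pinpoint(camera, label): "at" ([column, row] in pixels: a listed point, or the origin of a listed thing).
The state is a dict: "time": time; "joint_pos": joint angles; "qd": joint speeds; "joint_efforts": joint torques, N m; "tool_pos": TCP position; "tcp_rot": TCP orientation; "ft_force": force on the tool from outside, world axes, zero at the start; "wrist_torque": the same for the moment, N m; "finger_gap": finger opening in mm; "grip_force": force on a finger pad.
Only numpy, scipy, OpenCV 4.12 (cv2) and the standard library are available. Lean on these libraries where they do the work, as an engineer would, in place of code of your own. Each camera call takes 0.05 s, during which the arm holds its last target. There are 200 camera calls.

TASK

The green varnish pot needs refilling. Let its pressure out first by pressing the red vent lever right down to its stop and keeping it there for a good second, let the lever up again, then unscrew the black filler cap; nobody remembers if this neck has a right-hand or a left-hand thread, so try it gently both ways, turn it fully loose and only then lift it. Finish while holding the cap in the gripper, level and still, about 10 cm straight up above its neck so that the drips fall back in, and leave the blue pot and everything else on the table alone.

Things in the scene. Friction and masses are not known exactly. Their poses are not given: they have to be found in the camera images.
- pot: Green pressure pot, fixed: vessel 180, lid 194 mm wide, lid top 130 mm above the table, six rim clamps to 139 mm high, 84 to 106 mm out. Origin: centre of the underside, on the axis of pot, neck and cap. Its own -x points to the red vent lever. The lid is bare and flat out to 67 mm from the axis but for the neck (44 mm wide) under the cap.
- vent (a joint): Angle of the red vent lever: 0 at rest (its arm sloping up 0.18 rad outwards), growing as the pad is pressed down, 0.35 rad at the hard stop. Level hinge 74 mm from the pot's axis towards the pot's -x, 152 mm above the table. A spring lifts it again: about 3 N on the middle of the pad starts it, 8 N holds it at the stop.
- vent_pad (a point): Middle of the top face of the lever's red pad (36 x 36 mm, 6 mm thick), 38 mm out from the hinge, so 111 mm from the pot's axis, about 162 mm above the table at rest; it goes down by 13 mm to the stop.
- cap: Black ribbed filler cap, a round cup open downwards, 56 mm wide, 38 mm tall, 70 to 150 g, screwed on the green pot's neck. Origin: centre of its lower edge, 132 mm above the table when on; z up. Grip it from above, finger tips 10 mm clear of the lid (TCP about 160 mm above the table), at 30 to 40 N: the pads then slip round it when it stalls.
- neck_rim (a point): Centre of the neck rim, 156 mm above the table. Two-start quarter-turn thread of unknown hand, varying from start to start: right-hand loosens anticlockwise seen from above, left-hand clockwise. The right way the cap turns freely, is off the thread after 40 to 55 degrees and stops again at 120 to 140; the wrong way it stops dead within 14. Still on the thread it lifts about 3 mm at most.
- cap_mark (a point): White dot on the cap's top face, 23.5 mm off its axis along the cap's x, 38 mm above its lower edge.
- spare: A second pot of the same make and size, blue, with its own cap and lever, fixed farther back on the robot's right: leave it alone. Origin: centre of its underside.
- tankard: Ribbed zinc tin tankard, 100 mm in diameter, 115 mm tall, its handle out to 85 mm on its +y side; loose bystander. Origin: centre of the underside.
- brush_jar: Glass jar of brushes, 76 mm in diameter, brushes to 170 mm high; loose bystander. Origin: centre of the underside.
- glue: White glue bottle with a blue cap, 50 mm in diameter, 125 mm tall, beside the green pot on the robot's left; loose bystander. Origin: centre of the underside.
- cup: White paper cup, 76 mm across the mouth, 90 mm tall, beside the green pot on the robot's right; loose bystander. Origin: centre of the underside.
- tray: White paint tray, 130 x 200 mm, 16 mm tall; loose bystander. Origin: centre of the underside.
- paint_jar: Small blue paint jar, 48 mm in diameter, 55 mm tall, beyond the green pot; loose bystander. Origin: centre of the underside.
- brush: Flat brush, 230 mm long, lying between the robot and the green pot; loose bystander. Origin: on its underside, near its middle.
Things that resemble listed ones, but are neither listed nor needed, are in the scene too. Several things have the shape of the cap; the one meant has the colours described above.

How it is judged (in metres and radians):
On the way, in this order (a step that is already met when the one before it is completed fails the run):
1. the vent lever is pressed to its stop (0.31 rad or more of 0.35) and kept there for 0.7 s, with the cap still in place (value of joint vent above 0.31 rad and height (world z) of cap below 0.138 m), for 0.7 s.
2. the lever is back up (under 0.06 rad) and the cap, still down on its neck (lifted under 6 mm), is turned loose by 0.6 rad or more (its dot has moved 14 mm) (value of joint vent below 0.06 rad and distance of cap_mark from where it was at the start of the episode above 0.014 m and height (world z) of cap below 0.138 m), for 0.05 s.
At the end, for the whole second after the job is handed in: The fingers hold the cap (over 2 N), still (under 0.03 m/s) and level within 15 degrees, 60 to 160 mm above its screwed-on height and within 40 mm sideways of the pot's axis, clear of the pot; the vent lever is back up (height (world z) of cap between 0.192 and 0.292 m and horizontal distance between cap and pot below 0.04 m and angle between cap's own z axis and vertical below 0.26 rad and contact force between the fingers and cap above 2 N and contact force between cap and pot below 0.1 N and linear speed of cap below 0.03 m/s and value of joint vent below 0.06 rad); the arm keeps its last pose, push and grip.
It fails at once if a bystander (tankard, brush jar, glue bottle, cup, tray, paint jar or brush) is shifted by more than 20 mm (distance of any of tankard, brush_jar, glue, cup, tray, paint_jar, brush from where it was at the start of the episode above 0.02 m).
It fails at once if the blue pot is touched (contact force between any of the fingers, the arm and spare above 1 N).
It also fails if it takes over 48 s, if anything falls off the work surface, if the arm or the gripper's body presses on something with over 40 N, if the wrist force passes 120 N, or if a joint passes its speed limit or range.

## Working session

There is one attempt and no reset: what is moved stays moved. The work goes in short steps, Python scripts to look and compute and a tool call to move; the robot and the scene stay as the last step left them, time stands still between calls to the robot, and variables do not carry over. Pictures are saved under pics/ and viewed, at most 10 in all, crops included, and the job is handed in when it is done.

Besides the shell and the picture viewer there is one more tool, called after "Request:" in YAML: its name, and indented under it one key for each argument. step_arm: Moves the arm, as the interface text tells. Its arguments: {"type":"object","properties":{"targets":{"type":"array","items":{"type":"object","properties":{"angular":{"type":"array","items":{"type":"number","minimum":-1,"maximum":1}},"dp":{"type":"array","items":{"type":"number","minimum":-1,"maximum":1}},"fingers":{"type":"number"}}}},"newtons":{"type":"number"}},"required":["targets"]}

```bash
ls; mkdir -p pics; cat > h.py <<'E'
import numpy as np, cv2
from bench import *
def cam(n):
    p=camera_params(n); f=200/np.tan(np.radians(p["vfov"])/2)
    K=np.array([[f,0,p["cx"]],[0,f,p["cy"]],[0,0,1.]]); return K,np.array(p["D"],float),np.array(p["R"],float),np.array(p["t"],float).ravel()
def at_z(n,uv,z):
    K,D,R,t=cam(n); x=cv2.undistortPoints(np.array([[uv]],float),K,D)[0,0]
    d=R.T@np.array([*x,1]); c=-R.T@t; return (c+d*(z-c[2])/d[2]).round(1)
def proj(n,X):
    K,D,R,t=cam(n); return cv2.projectPoints(np.array([X],float),cv2.Rodrigues(R)[0],t,K,D)[0].ravel().round(1)
E
python3 - <<'E'
from h import *
for n in ("side","top"):
    cv2.imwrite(f"pics/{n}0.png",snapshot(n))
    K,D,R,t=cam(n); print(n,-R.T@t)
    for l,z in (("pot",0),("cap",132),("neck_rim",156),("vent_pad",162),("cap_mark",170),("spare",0)):
        for r in pinpoint(n,l)[:4]: print(l,round(r["conf"],2),np.round(r["at"]),at_z(n,r["at"],z))
print(sense())
E
```

```text
pics
side [-133.35249062 1023.30979252  866.12588784]
pot 0.97 [309. 240.] [586.1  61.6   0. ]
cap 0.69 [310. 208.] [575.6  64.6 132. ]
cap 0.6 [330. 197.] [562.2 -25.8 132. ]
cap 0.56 [309. 297.] [343.  390.2 132. ]
neck_rim 0.65 [303. 197.] [607.6  60.8 156. ]
neck_rim 0.56 [310. 202.] [572.2  72.1 156. ]
vent_pad 0.5 [279. 212.] [606.5 178.5 162. ]
cap_mark 0.95 [301. 284.] [359.7 397.7 170. ]
cap_mark 0.88 [304. 194.] [601.9  61.3 170. ]
cap_mark 0.6 [337. 190.] [533.4 -16.9 170. ]
cap_mark 0.44 [362. 258.] [293.4 233.5 170. ]
spare 0.69 [378. 178.] [ 615.2 -458.6    0. ]
top [ 481.55729517  -12.40854352 1435.93560707]
pot 0.97 [305. 196.] [567.   71.5   0. ]
pot 0.24 [303. 192.] [578.3  79.3   0. ]
cap 0.92 [238. 245.] [425.8 241.3 132. ]
cap 0.91 [365. 151.] [679.6 -94.2 132. ]
cap 0.82 [394. 163.] [ 650.3 -172.8  132. ]
cap 0.74 [304. 190.] [573.8  67.5 132. ]
neck_rim 0.6 [303. 192.] [568.4  68.8 156. ]
neck_rim 0.34 [309. 134.] [719.7  54.6 156. ]
vent_pad 0.65 [304. 190.] [572.4  66.7 162. ]
vent_pad 0.61 [265. 174.] [611.3 167.8 162. ]
cap_mark 0.82 [304. 181.] [595.   66.
[... 188 characters left out ...]
   0. ]
{'time': 0.7, 'joint_pos': array([-7.04968394e+01,  7.46926277e+00,  8.52660998e+01,  2.17588285e-03,
        8.72606009e+01, -4.89254562e+00]), 'qd': array([-0.00424837,  0.01962533, -0.03147878,  0.07082539,  0.02677267,
        0.10154386]), 'joint_efforts': array([ 4.16076882e-04, -5.69152272e+01, -5.00748467e+01, -2.80783252e-05,
        1.05183706e-03, -6.95619724e-05]), 'tool_pos': array([ 247.86718845, -546.4351158 ,  250.02839783]), 'tcp_rot': array([ 1.79995793e+02, -1.82122666e-03,  2.43956023e+01]), 'ft_force': array([-1.08301108,  0.09058798,  0.69151344]), 'wrist_torque': array([ 0.04220832, -0.02878494,  0.0084672 ]), 'grip_force': 0.0, 'finger_gap': 85.29504221991868}
```

```bash
python3 - <<'E'
import cv2
a=cv2.imread("pics/top0.png");cv2.imwrite("pics/t1.png",cv2.resize(a[90:290,180:440],None,fx=3,fy=3))
a=cv2.imread("pics/side0.png");cv2.imwrite("pics/s1.png",cv2.resize(a[140:320,220:440],None,fx=3.2,fy=3.2))
E
```

```text
(no output)
```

View pics/t1.png

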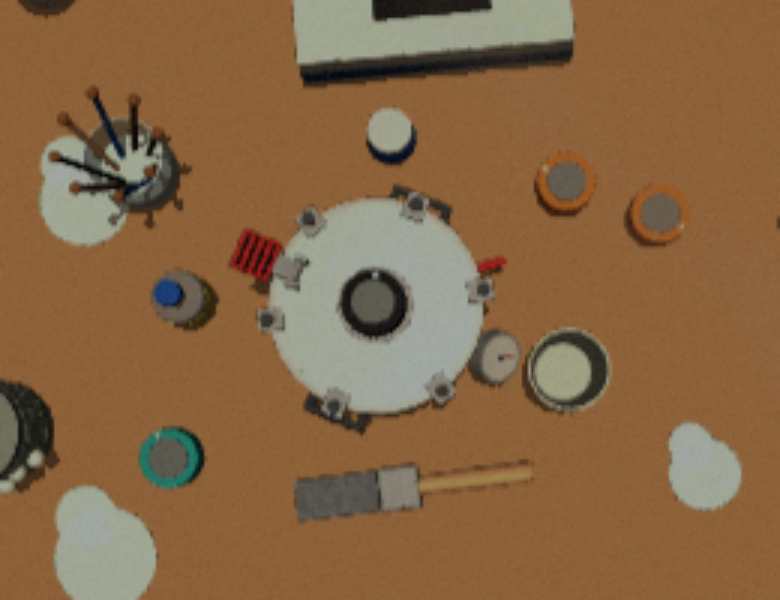

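View pics/s1.png

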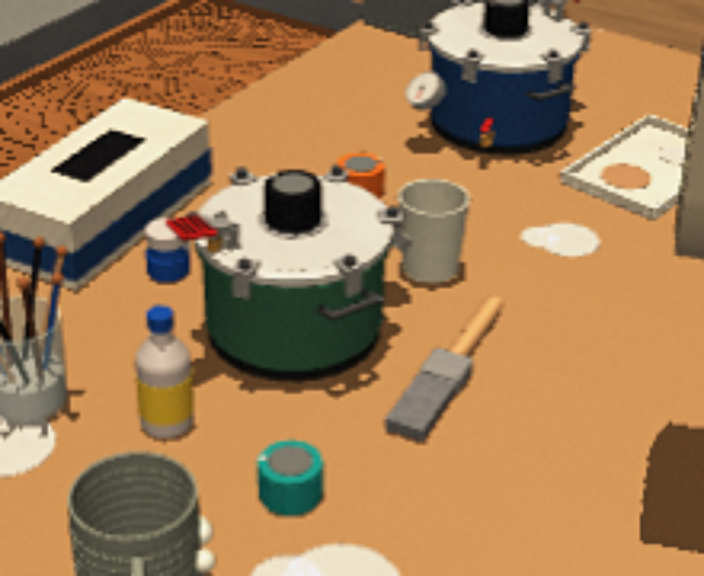

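The green pot's black cap is at about (305,191) in the top view. The red pad is at (265,175), with the glue bottle near (240,188). That puts the axis at about (572,67) and the pad at about (610,170).

Request:
step_arm:
  targets:
    - {"dp": [0.12,-0.1,0],"angular": [0,0,-0.05],"fingers": 1}
    - {"dp": [0.26,-0.21,0],"angular": [0,0,-0.1],"fingers": 1}
    - {"dp": [0.4,-0.32,0],"angular": [0,0,-0.15],"fingers": 1}
    - {"dp": [0.54,-0.43,0],"angular": [0,0,-0.2],"fingers": 1}
    - {"dp": [0.68,-0.55,0],"angular": [0,0,-0.25],"fingers": 1}
    - {"dp": [0.8,-0.64,0],"angular": [0,0,-0.3],"fingers": 1}
    - {"dp": [0.92,-0.74,0],"angular": [0,0,-0.35],"fingers": 1}
    - {"dp": [1.0,-0.8,0],"angular": [0,0,-0.4],"fingers": 1}
  newtons: 35

```text
time: 1.7
tool_pos: [364.5, -316.9, 250.2]
tcp_rot: [180.0, 0.0, 96.7]
ft_force: [-0.1, 0.1, -0.4]
finger_gap: 0.2
grip_force: 0.0
```

```bash
cat >> h.py <<'E'
def go(x,y,z,yaw):
    from scipy.spatial.transform import Rotation as Q
    s=sense(); r=Q.from_euler("xyz",s["tcp_rot"],degrees=True); g=Q.from_euler("xyz",[180,0,yaw],degrees=True)
    print("dp",(r.inv().apply(np.array([x,y,z])-s["tool_pos"])/200).round(3),"ang",(r.inv()*g).as_rotvec(degrees=True).round(2)/180, s["tool_pos"].round(1),s["tcp_rot"].round(2),"F",s["ft_force"].round(1),"gap",round(s["finger_gap"],1),"grip",round(s["grip_force"],1),"q6",s["joint_pos"][5].round(1),"t",s["time"])
E
python3 -c "
from h import *; go(610,171,250,96.5)"
```

```text
dp [2.279e+00 1.506e+00 1.000e-03] ang [1.11111111e-04 5.55555556e-05 1.33333333e-03] [ 364.5 -316.9  250.2] [1.7998e+02 1.0000e-02 9.6740e+01] F [-0.1  0.1 -0.4] gap 0.2 grip 0.0 q6 -53.8 t 1.7
```

Request:
step_arm:
  targets:
    - {"dp": [0.14,0.09,0],"fingers": 1}
    - {"dp": [0.28,0.18,0],"fingers": 1}
    - {"dp": [0.42,0.27,0],"fingers": 1}
    - {"dp": [0.56,0.37,0],"fingers": 1}
    - {"dp": [0.7,0.46,0],"fingers": 1}
    - {"dp": [0.82,0.54,0],"fingers": 1}
    - {"dp": [0.94,0.62,0],"fingers": 1}
    - {"dp": [1.0,0.66,0],"fingers": 1}

```text
validation failed for argument at $.ta...
```

Request:
step_arm:
  targets:
    - {"dp": [0.14,0.09,0],"fingers": 1}
    - {"dp": [0.28,0.18,0],"fingers": 1}
    - {"dp": [0.42,0.27,0],"fingers": 1}
    - {"dp": [0.56,0.37,0],"fingers": 1}
    - {"dp": [0.7,0.46,0],"fingers": 1}
    - {"dp": [0.82,0.54,0],"fingers": 1}
    - {"dp": [0.94,0.62,0],"fingers": 1}
    - {"dp": [1.0,0.66,0],"fingers": 1}

```text
validation failed for argument at $.ta...
```

Request:
step_arm:
  targets:
    - {"dp": [0.05,0.03,0.04],"fingers": 1}
    - {"dp": [0.1,0.06,0.08],"fingers": 1}
    - {"dp": [0.15,0.1,0.12],"fingers": 1}
    - {"dp": [0.2,0.13,0.15],"fingers": 1}
    - {"dp": [0.25,0.16,0.15],"fingers": 1}
    - {"dp": [0.28,0.19,0.15],"fingers": 1}
    - {"dp": [0.28,0.19,0.15],"fingers": 1}
    - {"dp": [0.28,0.19,0.15],"fingers": 1}

```text
validation failed for argument at $.ta...
```

```bash
python3 - <<'E'
from h import *
for n in ("side","top"):
    a=snapshot(n); p=sense()["tool_pos"]; tip=p-[0,0,19]; u,v=proj(n,tip).astype(int)
    cv2.drawMarker(a,(int(u),int(v)),(255,0,255),0,5,1)
    print(n,u,v); cv2.imwrite(f"pics/{n}2.png",cv2.resize(a[v-50:v+60,u-60:u+90],None,fx=5,fy=5))
go(610,171,166,96.7)
E
python3 -c "
import cv2,numpy as np
a=cv2.imread('pics/side2.png');b=cv2.imread('pics/top2.png');cv2.imwrite('pics/c2.png',cv2.resize(np.vstack([a,b]),None,fx=.54,fy=.54))"
```

```text
side 427 153
top 458 275
dp [2.279 1.502 0.422] ang [ 2.22222222e-04 -0.00000000e+00 -5.55555556e-05] [ 364.8 -316.7  250.2] [179.96  -0.    96.69] F [-0.6 -0.  -0.4] gap 0.3 grip 0.0 q6 -53.8 t 1.8
```

View pics/c2.png

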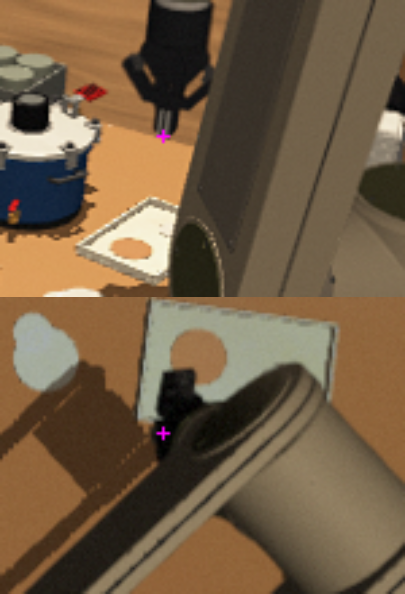

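The moves were refused because "angular" must be given. The picture shows the arm unmoved, and the projected fingertip matches the real one in both views.

Request:
step_arm:
  targets:
    - {"dp": [0.14,0.09,0],"angular": [0,0,0],"fingers": 1}
    - {"dp": [0.28,0.18,0],"angular": [0,0,0],"fingers": 1}
    - {"dp": [0.42,0.27,0],"angular": [0,0,0],"fingers": 1}
    - {"dp": [0.56,0.37,0],"angular": [0,0,0],"fingers": 1}
    - {"dp": [0.7,0.46,0],"angular": [0,0,0],"fingers": 1}
    - {"dp": [0.82,0.54,0],"angular": [0,0,0],"fingers": 1}
    - {"dp": [0.94,0.62,0],"angular": [0,0,0],"fingers": 1}
    - {"dp": [1.0,0.66,0],"angular": [0,0,0],"fingers": 1}

```text
time: 2.8
tool_pos: [473.3, -104.2, 250.0]
tcp_rot: [180.0, 0.0, 96.3]
ft_force: [0.3, 0.3, 0.4]
finger_gap: -0.0
grip_force: 0.0
```

Request:
step_arm:
  targets:
    - {"dp": [0.14,0.09,0],"angular": [0,0,0],"fingers": 1}
    - {"dp": [0.28,0.18,0],"angular": [0,0,0],"fingers": 1}
    - {"dp": [0.42,0.27,0],"angular": [0,0,0],"fingers": 1}
    - {"dp": [0.56,0.37,0],"angular": [0,0,0],"fingers": 1}
    - {"dp": [0.7,0.46,0],"angular": [0,0,0],"fingers": 1}
    - {"dp": [0.82,0.54,0],"angular": [0,0,0],"fingers": 1}
    - {"dp": [0.94,0.62,0],"angular": [0,0,0],"fingers": 1}
    - {"dp": [1.0,0.66,0],"angular": [0,0,0],"fingers": 1}

```text
time: 3.8
tool_pos: [582.2, 109.1, 249.7]
tcp_rot: [-180.0, 0.0, 96.3]
ft_force: [0.6, 0.1, -1.0]
finger_gap: 0.0
grip_force: 0.0
```

Request:
step_arm:
  targets:
    - {"dp": [0.05,0.03,0.04],"angular": [0,0,0],"fingers": 1}
    - {"dp": [0.1,0.06,0.08],"angular": [0,0,0],"fingers": 1}
    - {"dp": [0.15,0.1,0.12],"angular": [0,0,0],"fingers": 1}
    - {"dp": [0.2,0.13,0.15],"angular": [0,0,0],"fingers": 1}
    - {"dp": [0.25,0.16,0.15],"angular": [0,0,0],"fingers": 1}
    - {"dp": [0.28,0.19,0.15],"angular": [0,0,0],"fingers": 1}
    - {"dp": [0.28,0.19,0.15],"angular": [0,0,0],"fingers": 1}
    - {"dp": [0.28,0.19,0.15],"angular": [0,0,0],"fingers": 1}

```text
time: 4.8
tool_pos: [613.3, 168.5, 220.3]
tcp_rot: [180.0, 0.0, 96.4]
ft_force: [-0.1, -0.3, 0.4]
finger_gap: -0.0
grip_force: 0.0
```

```bash
python3 - <<'E'
from h import *
im=[]
for n in ("side","top"):
    a=snapshot(n); p=sense()["tool_pos"]; tip=p-[0,0,19]; u,v=proj(n,tip).astype(int)
    cv2.drawMarker(a,(int(u),int(v)),(255,0,255),0,5,1)
    for X in ([p[0],p[1],162],): q=proj(n,X).astype(int); cv2.drawMarker(a,(int(q[0]),int(q[1])),(255,255,0),0,5,1)
    im.append(cv2.resize(a[v-40:v+50,u-60:u+90],None,fx=3.3,fy=3.3))
    for r in pinpoint(n,"vent_pad")[:3]: print(n,r["conf"],at_z(n,r["at"],162))
cv2.imwrite("pics/c3.png",np.vstack(im)); go(610,171,166,96.7)
E
```

```text
side 0.73 [296.1 222.9 162. ]
side 0.69 [617.4 171.4 162. ]
side 0.59 [445.4 404.8 162. ]
top 0.49 [592.3  66.  162. ]
dp [ 0.015 -0.015  0.271] ang [ 5.55555556e-05  0.00000000e+00 -1.83333333e-03] [613.2 168.4 220.2] [179.99   0.    96.37] F [-0.  -0.2  0.6] gap -0.1 grip 0.0 q6 4.4 t 5.0
```

View pics/c3.png

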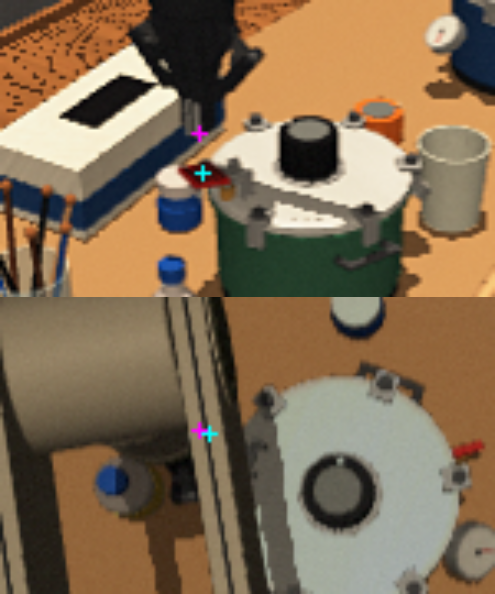

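The fingertip mark sits over the red pad's middle in the side view. Pressing now.

Request:
step_arm:
  targets:
    - {"dp": [0,0,0.08],"angular": [0,0,0],"fingers": 1}
    - {"dp": [0,0,0.14],"angular": [0,0,0],"fingers": 1}
    - {"dp": [0,0,0.18],"angular": [0,0,0],"fingers": 1}
    - {"dp": [0,0,0.2],"angular": [0,0,0],"fingers": 1}
    - {"dp": [0,0,0.22],"angular": [0,0,0],"fingers": 1}
    - {"dp": [0,0,0.24],"angular": [0,0,0],"fingers": 1}
    - {"dp": [0,0,0.25],"angular": [0,0,0],"fingers": 1}
    - {"dp": [0,0,0.255],"angular": [0,0,0],"fingers": 1}

```text
time: 6.0
tool_pos: [613.6, 169.2, 170.2]
tcp_rot: [179.9, -0.0, 96.4]
ft_force: [-3.7, 2.3, 9.2]
finger_gap: 0.3
grip_force: 4.0
```

Request:
step_arm:
  targets:
    - {"dp": [0,0,0.005],"angular": [0,0,0],"fingers": 1}
    - {"dp": [0,0,0.01],"angular": [0,0,0],"fingers": 1}
    - {"dp": [0,0,0.015],"angular": [0,0,0],"fingers": 1}
    - {"dp": [0,0,0.015],"angular": [0,0,0],"fingers": 1}
    - {"dp": [0,0,0.015],"angular": [0,0,0],"fingers": 1}
    - {"dp": [0,0,0.015],"angular": [0,0,0],"fingers": 1}
    - {"dp": [0,0,0.015],"angular": [0,0,0],"fingers": 1}
    - {"dp": [0,0,0.015],"angular": [0,0,0],"fingers": 1}

```text
time: 7.0
tool_pos: [613.7, 169.2, 167.9]
tcp_rot: [179.9, -0.0, 96.4]
ft_force: [-4.7, 1.7, 11.2]
finger_gap: -0.2
grip_force: 5.4
```

Request:
step_arm:
  targets:
    - {"dp": [0,0,0.005],"angular": [0,0,0],"fingers": 1}
    - {"dp": [0,0,0.01],"angular": [0,0,0],"fingers": 1}
    - {"dp": [0,0,0.015],"angular": [0,0,0],"fingers": 1}
    - {"dp": [0,0,0.015],"angular": [0,0,0],"fingers": 1}
    - {"dp": [0,0,0.015],"angular": [0,0,0],"fingers": 1}
    - {"dp": [0,0,0.015],"angular": [0,0,0],"fingers": 1}
    - {"dp": [0,0,0.015],"angular": [0,0,0],"fingers": 1}
    - {"dp": [0,0,0.015],"angular": [0,0,0],"fingers": 1}

```text
time: 8.0
tool_pos: [614.0, 169.2, 167.5]
tcp_rot: [179.8, -0.0, 96.4]
ft_force: [-13.1, -0.7, 25.3]
finger_gap: 0.1
grip_force: 12.0
```

Hard stop reached: 14 N more for only 0.4 mm of travel. I'll hold it a second, then raise.

Request:
step_arm:
  targets:
    - {"dp": [0,0,0],"angular": [0,0,0],"fingers": 1}
    - {"dp": [0,0,0],"angular": [0,0,0],"fingers": 1}
    - {"dp": [0,0,0],"angular": [0,0,0],"fingers": 1}
    - {"dp": [0,0,0],"angular": [0,0,0],"fingers": 1}
    - {"dp": [0,0,0],"angular": [0,0,0],"fingers": 1}
    - {"dp": [0,0,0],"angular": [0,0,0],"fingers": 1}
    - {"dp": [0,0,0],"angular": [0,0,0],"fingers": 1}
    - {"dp": [0,0,0],"angular": [0,0,0],"fingers": 1}

```text
time: 9.0
tool_pos: [614.0, 169.2, 167.5]
tcp_rot: [179.8, -0.0, 96.4]
ft_force: [-12.9, -0.3, 25.3]
finger_gap: 0.2
grip_force: 12.0
```

Request:
step_arm:
  targets:
    - {"dp": [0,0,-0.05],"angular": [0,0,0],"fingers": 1}
    - {"dp": [0,0,-0.11],"angular": [0,0,0],"fingers": 1}
    - {"dp": [0,0,-0.18],"angular": [0,0,0],"fingers": 1}
    - {"dp": [0,0,-0.25],"angular": [0,0,0],"fingers": 1}
    - {"dp": [0,0,-0.32],"angular": [0,0,0],"fingers": 1}
    - {"dp": [0,0,-0.36],"angular": [0,0,0],"fingers": 0.5}
    - {"dp": [0,0,-0.38],"angular": [0,0,0],"fingers": 0}
    - {"dp": [0,0,-0.38],"angular": [0,0,0],"fingers": 0}

```text
time: 10.0
tool_pos: [613.2, 168.7, 239.0]
tcp_rot: [180.0, -0.0, 96.4]
ft_force: [-0.3, 0.7, 0.5]
finger_gap: 54.3
grip_force: 0.0
```

```bash
python3 - <<'E'
from h import *
a=snapshot("side"); cv2.imwrite("pics/side4.png",cv2.resize(a[140:260,240:400],None,fx=4,fy=4))
for l,z in (("cap_mark",170),("neck_rim",156),("cap",132),("vent_pad",162)):
    for r in masks_of("side",l)[:0]+pinpoint("side",l)[:3]: print(l,r["conf"],r["at"],at_z("side",r["at"],z))
g=(a.max(2)<60).astype(np.uint8)
# black cap silhouettes vs. expected top-rim ellipse for the axis guess
for m in masks_of("side","cap")[:4]:
    v,u=np.nonzero(m["pixels"]); print("mask",m["conf"],u.min(),u.max(),v.min(),v.max())
for c in ((572,67),):
    P=np.array([proj("side",[c[0]+28*np.cos(t),c[1]+28*np.sin(t),z]) for z in(132,170) for t in np.linspace(0,6.28,60)]); print("model",P.min(0),P.max(0))
go(572,67,242,96.4)
E
```

```text
cap_mark 0.88 [304.7, 281.5] [356.3 386.7 170. ]
cap_mark 0.71 [305.7, 198.4] [582.   80.1 170. ]
cap_mark 0.71 [338.2, 190.7] [527.5 -17.2 170. ]
neck_rim 0.81 [311.4, 204.6] [560.2  80.9 156. ]
cap 0.78 [312.6, 294.5] [340.  378.4 132. ]
cap 0.62 [311.1, 207.8] [573.1  65.  132. ]
cap 0.56 [361.2, 256.5] [320.7 186.4 132. ]
vent_pad 0.58 [280.2, 209.1] [614.4 163.  162. ]
mask 0.65 303 320 193 212
mask 0.63 302 321 278 300
mask 0.56 328 340 188 199
mask 0.53 206 240 214 272
model [301.7 193. ] [320.1 213. ]
dp [-0.482 -0.261 -0.016] ang [-5.55555556e-05  0.00000000e+00 -0.00000000e+00] [613.2 168.7 238.9] [-179.99    0.     96.4 ] F [ 0.9 -0.2  0.1] gap 85.3 grip 0.0 q6 4.4 t 10.5
```

View pics/side4.png

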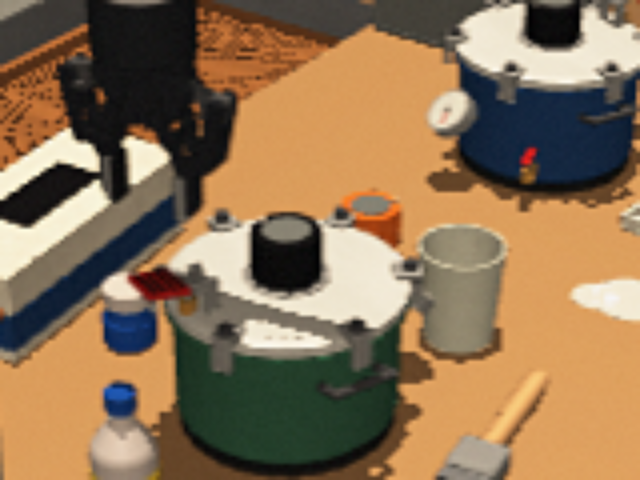

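The lever is back up, and the cap silhouette (303–320, 193–212) matches the model for the axis at (572,67). Moving over it and down.

Request:
step_arm:
  targets:
    - {"dp": [-0.1,-0.05,0],"angular": [0,0,0],"fingers": 0}
    - {"dp": [-0.2,-0.11,0],"angular": [0,0,0],"fingers": 0}
    - {"dp": [-0.3,-0.16,0],"angular": [0,0,0],"fingers": 0}
    - {"dp": [-0.4,-0.22,0],"angular": [0,0,0],"fingers": 0}
    - {"dp": [-0.48,-0.26,0],"angular": [0,0,0],"fingers": 0}
    - {"dp": [-0.48,-0.26,0.05],"angular": [0,0,0],"fingers": 0}
    - {"dp": [-0.48,-0.26,0.1],"angular": [0,0,0],"fingers": 0}
    - {"dp": [-0.48,-0.26,0.15],"angular": [0,0,0],"fingers": 0}

```text
time: 11.5
tool_pos: [572.0, 68.1, 207.7]
tcp_rot: [-179.9, -0.0, 96.4]
ft_force: [0.1, -0.7, -0.0]
finger_gap: 85.2
grip_force: 0.0
```

```bash
python3 - <<'E'
from h import *
a=snapshot("side"); u,v=310,200
cv2.imwrite("pics/side5.png",cv2.resize(a[130:250,240:400],None,fx=4,fy=4)); go(572,67,160,96.4)
E
```

```text
dp [-0.006  0.004  0.23 ] ang [-0.001      -0.00011111  0.00022222] [571.3  68.  206. ] [-1.7982e+02 -2.0000e-02  9.6440e+01] F [-0.8  0.3 -2.1] gap 85.1 grip 0.0 q6 -4.8 t 11.55
```

View pics/side5.png

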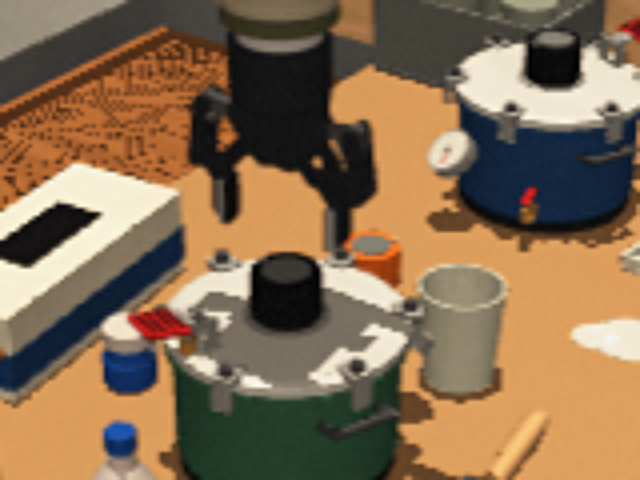

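Request:
step_arm:
  targets:
    - {"dp": [0,0,0.05],"angular": [0,0,0],"fingers": 0}
    - {"dp": [0,0,0.1],"angular": [0,0,0],"fingers": 0}
    - {"dp": [0,0,0.15],"angular": [0,0,0],"fingers": 0}
    - {"dp": [0,0,0.19],"angular": [0,0,0],"fingers": 0}
    - {"dp": [0,0,0.22],"angular": [0,0,0],"fingers": 0}
    - {"dp": [0,0,0.24],"angular": [0,0,0],"fingers": 0}
    - {"dp": [0,0,0.245],"angular": [0,0,0],"fingers": 0}
    - {"dp": [0,0,0.245],"angular": [0,0,0],"fingers": 0}

```text
time: 12.55
tool_pos: [572.4, 67.5, 160.2]
tcp_rot: [180.0, -0.0, 96.4]
ft_force: [-0.6, -0.1, 0.1]
finger_gap: 85.5
grip_force: 0.0
```

Request:
step_arm:
  targets:
    - {"dp": [0,0,0],"angular": [0,0,0],"fingers": 0.3}
    - {"dp": [0,0,0],"angular": [0,0,0],"fingers": 0.5}
    - {"dp": [0,0,0],"angular": [0,0,0],"fingers": 1}
    - {"dp": [0,0,0],"angular": [0,0,0],"fingers": 1}
    - {"dp": [0,0,0],"angular": [0,0,0],"fingers": 1}
    - {"dp": [0,0,0],"angular": [0,0,0],"fingers": 1}
    - {"dp": [0,0,0],"angular": [0,0,0],"fingers": 1}
    - {"dp": [0,0,0],"angular": [0,0,0],"fingers": 1}
  newtons: 35

```text
time: 13.55
tool_pos: [571.9, 67.5, 160.6]
tcp_rot: [-180.0, 0.0, 96.4]
ft_force: [-5.1, -0.1, 5.8]
finger_gap: 54.6
grip_force: 36.9
```

```bash
python3 - <<'E'
from h import *
go(572,67,160,96.4); print(sense()["wrist_torque"])
E
```

```text
dp [-0.002  0.     0.003] ang [-0.00022222  0.         -0.        ] [571.9  67.5 160.6] [-179.96    0.     96.4 ] F [-5.1 -0.1  5.8] gap 54.6 grip 36.9 q6 -4.8 t 13.55
[-0.06455286  0.88684408 -0.04198489]
```

Gripped. First a gentle anticlockwise try of 22°.

Request:
step_arm:
  targets:
    - {"dp": [0,0,0],"angular": [0,0,-0.02],"fingers": 1}
    - {"dp": [0,0,0],"angular": [0,0,-0.04],"fingers": 1}
    - {"dp": [0,0,0],"angular": [0,0,-0.06],"fingers": 1}
    - {"dp": [0,0,0],"angular": [0,0,-0.08],"fingers": 1}
    - {"dp": [0,0,0],"angular": [0,0,-0.1],"fingers": 1}
    - {"dp": [0,0,0],"angular": [0,0,-0.12],"fingers": 1}
    - {"dp": [0,0,0],"angular": [0,0,-0.12],"fingers": 1}
    - {"dp": [0,0,0],"angular": [0,0,-0.12],"fingers": 1}

```text
time: 14.55
tool_pos: [570.9, 67.4, 160.6]
tcp_rot: [-179.8, -0.1, 118.0]
ft_force: [-11.1, -0.7, 10.5]
finger_gap: 54.7
grip_force: 37.4
```

```bash
python3 - <<'E'
from h import *
go(572,67,160,96.4); print(sense()["wrist_torque"])
E
```

```text
dp [-0.004  0.004  0.003] ang [-0.001      -0.00016667  0.12005556] [570.9  67.4 160.6] [-1.7983e+02 -6.0000e-02  1.1801e+02] F [-11.1  -0.7  10.5] gap 54.7 grip 37.4 q6 -26.4 t 14.55
[-0.31661285  1.94118745  0.04896642]
```

About zero torque over 22°, so it seems to turn freely anticlockwise (right-hand thread). I'll continue and ease the side load.

Request:
step_arm:
  targets:
    - {"dp": [0.004,-0.006,-0.005],"angular": [0,0,-0.03],"fingers": 1}
    - {"dp": [0.004,-0.006,-0.005],"angular": [0,0,-0.08],"fingers": 1}
    - {"dp": [0.004,-0.006,-0.005],"angular": [0,0,-0.13],"fingers": 1}
    - {"dp": [0.004,-0.006,-0.005],"angular": [0,0,-0.18],"fingers": 1}
    - {"dp": [0.004,-0.006,-0.005],"angular": [0,0,-0.23],"fingers": 1}
    - {"dp": [0.004,-0.006,-0.005],"angular": [0,0,-0.28],"fingers": 1}
    - {"dp": [0.004,-0.006,-0.005],"angular": [0,0,-0.32],"fingers": 1}
    - {"dp": [0.004,-0.006,-0.005],"angular": [0,0,-0.32],"fingers": 1}

```text
time: 15.55
tool_pos: [569.6, 65.5, 160.9]
tcp_rot: [-179.8, -0.2, 175.7]
ft_force: [-8.2, -9.6, 4.2]
finger_gap: 54.7
grip_force: 37.7
```

```bash
python3 - <<'E'
from h import *
go(572,67,160,96.4); print(sense()["wrist_torque"])
a=snapshot("side");b=snapshot("top")
for n in("side","top"):
    for r in pinpoint(n,"cap_mark")[:5]: print(n,r["conf"],r["at"],at_z(n,r["at"],170))
cv2.imwrite("pics/c6.png",np.hstack([cv2.resize(a[170:230,280:340],None,fx=6,fy=6),cv2.resize(b[160:220,275:335],None,fx=6,fy=6)]))
E
```

```text
dp [-0.011  0.009  0.004] ang [-1.66666667e-03  1.11111111e-04  4.40333333e-01] [569.6  65.5 160.9] [-1.7978e+02 -1.6000e-01  1.7566e+02] F [-8.2 -9.6  4.2] gap 54.7 grip 37.7 q6 -84.1 t 15.55
[-1.87934519  1.3745524   0.08339815]
side 0.9 [301.4, 279.8] [366.2 386.4 170. ]
side 0.47 [305.3, 199.7] [578.4  87.  170. ]
top 0.82 [360.3, 146.2] [687.3 -79.5 170. ]
top 0.79 [407.2, 162.3] [ 646.5 -201.2  170. ]
top 0.77 [233.2, 236.4] [449.1 246.  170. ]
top 0.68 [307.2, 194.1] [560.8  56.7 170. ]
```

View pics/c6.png

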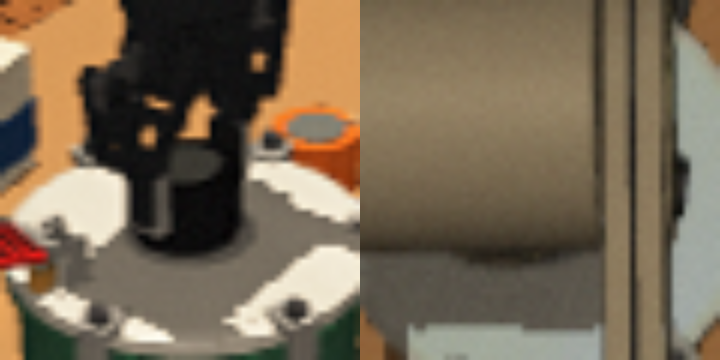

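There's still almost no torque about z after 79°. The side view detects the dot at about (305,200), on the +y side of the cap beside the finger, where it should be. Now a gentle 8 mm lift test.

Request:
step_arm:
  targets:
    - {"dp": [0,0,-0.005],"angular": [0,0,0],"fingers": 1}
    - {"dp": [0,0,-0.01],"angular": [0,0,0],"fingers": 1}
    - {"dp": [0,0,-0.015],"angular": [0,0,0],"fingers": 1}
    - {"dp": [0,0,-0.02],"angular": [0,0,0],"fingers": 1}
    - {"dp": [0,0,-0.025],"angular": [0,0,0],"fingers": 1}
    - {"dp": [0,0,-0.03],"angular": [0,0,0],"fingers": 1}
    - {"dp": [0,0,-0.035],"angular": [0,0,0],"fingers": 1}
    - {"dp": [0,0,-0.04],"angular": [0,0,0],"fingers": 1}

```text
time: 16.75
tool_pos: [569.1, 65.7, 166.8]
tcp_rot: [-179.8, -0.3, 175.5]
ft_force: [-2.0, -8.3, -7.4]
finger_gap: 54.7
grip_force: 38.5
```

Rose 6 mm, more than the thread allows, with small friction, so it's off the thread. Easing sideways and lifting to 100 mm.

Request:
step_arm:
  targets:
    - {"dp": [0,-0.006,-0.01],"angular": [0,0,0],"fingers": 1}
    - {"dp": [0,-0.006,-0.03],"angular": [0,0,0],"fingers": 1}
    - {"dp": [0,-0.006,-0.05],"angular": [0,0,0],"fingers": 1}
    - {"dp": [0,-0.006,-0.07],"angular": [0,0,0],"fingers": 1}
    - {"dp": [0,-0.006,-0.09],"angular": [0,0,0],"fingers": 1}
    - {"dp": [0,-0.006,-0.11],"angular": [0,0,0],"fingers": 1}
    - {"dp": [0,-0.006,-0.13],"angular": [0,0,0],"fingers": 1}
    - {"dp": [0,-0.006,-0.15],"angular": [0,0,0],"fingers": 1}

```text
time: 17.75
tool_pos: [570.7, 66.6, 199.3]
tcp_rot: [180.0, 0.0, 175.6]
ft_force: [-0.1, -0.2, -1.6]
finger_gap: 54.9
grip_force: 38.8
```

Request:
step_arm:
  targets:
    - {"dp": [0,0,-0.05],"angular": [0,0,0],"fingers": 1}
    - {"dp": [0,0,-0.1],"angular": [0,0,0],"fingers": 1}
    - {"dp": [0,0,-0.15],"angular": [0,0,0],"fingers": 1}
    - {"dp": [0,0,-0.2],"angular": [0,0,0],"fingers": 1}
    - {"dp": [0,0,-0.25],"angular": [0,0,0],"fingers": 1}
    - {"dp": [0,0,-0.29],"angular": [0,0,0],"fingers": 1}
    - {"dp": [0,0,-0.31],"angular": [0,0,0],"fingers": 1}
    - {"dp": [0,0,-0.31],"angular": [0,0,0],"fingers": 1}

```text
time: 18.75
tool_pos: [570.8, 66.5, 261.2]
tcp_rot: [180.0, 0.0, 175.6]
ft_force: [-0.4, -1.1, -2.3]
finger_gap: 54.9
grip_force: 38.9
```

Request:
step_arm:
  targets:
    - {"dp": [0,0,0],"angular": [0,0,0],"fingers": 1}
    - {"dp": [0,0,0],"angular": [0,0,0],"fingers": 1}
    - {"dp": [0,0,0],"angular": [0,0,0],"fingers": 1}
    - {"dp": [0,0,0],"angular": [0,0,0],"fingers": 1}
    - {"dp": [0,0,0],"angular": [0,0,0],"fingers": 1}
    - {"dp": [0,0,0],"angular": [0,0,0],"fingers": 1}
    - {"dp": [0,0,0],"angular": [0,0,0],"fingers": 1}
    - {"dp": [0,0,0],"angular": [0,0,0],"fingers": 1}

```text
time: 19.75
tool_pos: [570.7, 66.5, 261.0]
tcp_rot: [-180.0, 0.0, 175.6]
ft_force: [0.4, -0.8, -0.9]
finger_gap: 54.7
grip_force: 38.9
```

```bash
python3 - <<'E'
from h import *
go(572,67,260,175.5)
a=snapshot("side"); cv2.imwrite("pics/side7.png",cv2.resize(a[110:250,230:390],None,fx=4,fy=4))
E
```

```text
dp [-0.006  0.003  0.005] ang [-0.          0.          0.00055556] [570.7  66.5 261. ] [-180.     0.   175.6] F [ 0.4 -0.8 -0.9] gap 54.7 grip 38.9 q6 -84.1 t 19.75
```

View pics/side7.png

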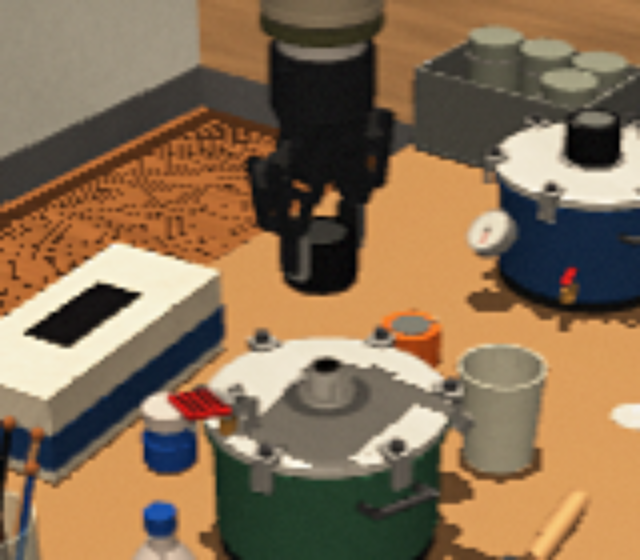

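The cap is held level at crop position (325,255), straight above the bare neck at (325,380). The lever is up and nothing else has moved.

```bash
python3 -c "
from bench import *; print(hand_in())"
```

```text
the job is handed in; nothing more can be done
None
```

The job is handed in, with no verdict returned: I held the vent lever at its stop for over a second and let it up, the cap came loose anticlockwise (right-hand thread), and the gripper now holds it level and still about 10 cm above its neck.

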